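# Slide the specimen carrier into its notches and bolt it

### The job

With a fingertip, push the blue slide carrier along the rails of its loading dock until you feel it drop into the locating notches and lie flat, then push the red tab so that the lock bolt goes fully across over the carrier's edge. Do not lift or tip the carrier, leave the box, bottle and jar where they stand, and finish clear of everything.

Things in the scene. Friction and masses are not known exactly. Their poses are not given: they have to be found in the camera images.
- dock: Fixed dock: dark base 320 x 124 mm, two aluminium rails along it, tops 30 mm above the bench, grey side guides 43 mm high; between the rails a channel 48 mm wide, floor at 10 mm. Origin: bench level, mid width, 165 mm before the base's far (+x) end. x: loading direction along the rails; y: to the lock bolt's side; z up.
- dock_seat (a point): Where the carrier's origin lies when seated: 60 mm along dock x, mid width, 24 mm above the bench; axes as the dock's. A carrier still riding on the rails is 6 mm higher. Yellow marks on the guides, 60 mm farther along x, show where its front edge then lies. There is no end stop: rails go on 105 mm past this point, and a carrier shoved too fast may skip past.
- notch (a point): One of four notches in the rails, 6 mm deep, 16 mm long: dock x = 105 mm, y = -31 mm; point on its floor, 24 mm above the bench. The others lie at x = 105, y = 31 and x = 15, y = -45.5 and 45.5 mm. They take the carrier's four feet (12 mm long) all at once, and only there.
- tray: Blue slide-carrier board with four glass slides fixed on it, loose on the rails, 120 mm long (x, the loading direction), 104 mm wide (1.5 mm play to each guide), 0.4 to 0.75 kg. Origin: its middle, level with the soles of its 8 mm feet; the board is from 8 to 18 mm above it. It slides with 1 to 9 N, drops 6 mm at the notches, and is then stopped firmly by its feet (2 mm play).
- tray_push (a point): Middle of the upright rear face of the black push block on the carrier's trailing edge (60 mm behind its origin, 13 mm above it). Face 40 mm wide, 22 mm high, flush with the board's rear edge; axes as the carrier's. Push it along x. On a stopped carrier, a push high on it or well over 10 N may tip the board a little; it settles back when the push ends.
- lock_bolt (a joint): Travel of the steel lock bolt in metres: 0 withdrawn, 0.026 fully across (its stop). Slides along dock -y with about 2 N and stays where left. Blade 16 mm wide, 8 mm thick, underside 44 mm above the bench: it passes 2 mm over a seated carrier and ends 20 mm in over its edge, but strikes the side of a carrier that has not dropped.
- bolt_push (a point): Middle of the outer (dock +y) face of the lock bolt's red upright tab, 70 mm above the bench; moves with the bolt, axes as the dock's. Face 26 mm wide, from 52 to 84 mm above the bench; tab 8 mm thick. Push it along dock -y. Under it lies a fixed block 42 mm high, reaching 7 mm beyond the face when the bolt is withdrawn.
- slide_box: Bystander: closed teal slide box, 85 x 60 x 34 mm, loose; origin at the centre of its underside.
- oil_bottle: Bystander: amber bottle, 34 mm diameter, 70 mm high, loose; origin at the centre of its underside.
- stain_jar: Bystander: glass jar with white cap, 52 mm diameter, 60 mm high, loose; origin at the centre of its underside.
Things that resemble listed ones, but are neither listed nor needed, are in the scene too. What is meant by the tray is not pink, and is the smaller of those in its own colour.

How it is judged:
On the way, in this order (a step that is already met when the one before it is completed fails the run):
1. the carrier has dropped into the notches, the bolt still withdrawn (x of tray in the frame of dock_seat between -0.005 and 0.005 m and y of tray in the frame of dock_seat between -0.005 and 0.005 m and z of tray in the frame of dock_seat between -0.003 and 0.002 m and angle between tray's own z axis and vertical below 0.03 rad and value of joint lock_bolt below 0.008 m), for 0.2 s.
2. the bolt is across over the seated carrier (x of tray in the frame of dock_seat between -0.005 and 0.005 m and y of tray in the frame of dock_seat between -0.005 and 0.005 m and z of tray in the frame of dock_seat between -0.003 and 0.002 m and angle between tray's own z axis and vertical below 0.03 rad and value of joint lock_bolt above 0.021 m), for 0.2 s.
At the end, for the whole second after the job is handed in: The carrier lies at rest in the notches (origin within 5 mm of the seat along and across, less than 2 mm above it, tilted less than 0.03 rad) and the bolt is at least 21 of its 26 mm across; the robot touches nothing (all of step 2 and linear speed of tray below 0.01 m/s).
It fails at once if the carrier is lifted off the rails or tipped (z of tray in the frame of dock_seat above 0.016 m or angle between tray's own z axis and vertical above 0.17 rad).
It fails at once if a bystander is pushed, carried or knocked over (distance of any of slide_box, oil_bottle, stain_jar from where it was at the start of the episode above 0.02 m or angle between any of slide_box, oil_bottle, stain_jar's own z axis and vertical above 0.3 rad).
It also fails if it takes over 45 s, if anything falls off the work surface, if the arm or the gripper's body presses on something with over 40 N, if the wrist force passes 120 N, or if a joint passes its speed limit or range.

### The arm

A 7-joint arm with a two-finger parallel gripper is mounted at the origin on the work surface. World frame = base frame: x ahead of the robot, y to its left, z up, the work surface at z = 0. Lengths are in m, angles in rad, forces in N, time in s.
With the tool pointing down it reaches from about 0.35 to 0.9 m from the base axis. Payload 19.9 kg.
Tool frame: the origin (TCP) lies between the finger pads; the fingertips stand 19 mm ahead of it and the grasp point (between the pads) is the TCP; z points along the fingers, y is the direction in which the jaws open and shut (so a half turn about z gives the same grasp; the last joint's range is limited). The gripper opens to 94 mm and grips with 3 to 60 N. Pads are 16 mm wide; open, the fingers measure 119 mm over their backs; the gripper's body (75 mm by 177 mm) begins 78 mm behind the grasp point.
Start: joints at [1.127, 0.417, -0.01, 1.614, 0.005, 1.111, -0.053], TCP at [0.245, -0.575, 0.224] pointing down, gripper open.
Joint ranges: [-2.81, 2.81], [-0.39, 2.02], [-1.27, 1.25], [0.06, 2.57], [-1.19, 4.33], [0.19, 2], [-2.82, 2.82]. Speed limits (rad/s): [1.89, 1.89, 2.39, 2.39, 3.01, 3.01, 3.01].

### API

Orientations are given as a 3x3 rotation matrix whose columns are the frame's x, y, z axes.
In Python, from rig import robot gives the robot as it stands. Calls block until the motion is done:
- robot.move_ptp(position, orientation): joint-space move of the TCP to a pose.
- robot.move_linear(position, velocity=0.15, frame=None, threshold=None): straight line of the TCP; frame=None keeps the orientation; velocity is the mean speed in m/s. With threshold (N) it stops when the force on the tool has changed by that much, and returns True; else False.
- robot.goto_joints(angles): joint-space move.
- robot.gripper_to(opening): finger opening in m; the grip force is fixed at half the most; returns when the fingers have stopped.
- robot.pause(seconds).
- robot.ik(position, orientation): joint angles nearest the present ones, or None.
- robot.get_state(): the state.
- robot.grab_frame(name): name is "scene" or "top" or "wrist"; returns the picture (420x560x3 uint8, red, green, blue); there is no depth.
- robot.camera_info(name): a dict with "fx", "fy", "cx", "cy" (pixels), "rvec" (rotation vector, rad) and "tvec" (3), from world to camera coordinates, as OpenCV has them. Camera axes: x right, y down, z forward; pixel columns grow to the right and rows downward; lengths in m; the calibration is good to about 2 mm. A picture is of the moment at which its call begins: read the wrist's pose just before it. camera_info takes no time and is no camera call; for the wrist camera it gives the pose at the moment of the call.
A pose or a line that the arm cannot do raises robot.PlanningError and nothing moves.
- robot.sign_off(): hands the job in, once; it reports no verdict.
The state is a dict: "time": time; "qpos": joint angles; "joint_vel": joint speeds; "effort": joint torques, N m; "ee_pos": TCP position; "tool_rot": TCP orientation; "force": force on the tool from outside, world axes, zero at the start; "moment": the same for the moment, N m; "opening": finger opening in m.
Only numpy, scipy, OpenCV 4.12 (cv2) and the standard library are available. Lean on these libraries where they do the work, as an engineer would, in place of code of your own. Each camera call takes 0.05 s, during which the arm holds its last target. There are 200 camera calls.

## Working session

There is one attempt and no reset: what is moved stays moved. The work goes in short steps, each a Python script; the robot and the scene stay as the last script left them, time stands still between calls to the robot, and variables do not carry over. Pictures are saved under pics/ and viewed, about 8 in all and at most 12, crops included, and the job is handed in when it is done.

```bash
mkdir -p pics; python3 - <<'E'
from rig import robot
import cv2,numpy as np
for n in("top","scene"):
    f=robot.grab_frame(n); cv2.imwrite(f"pics/{n}0.png",f[:,:,::-1]); c=robot.camera_info(n); print(n,{k:np.round(v,4).tolist() for k,v in c.items()})
a=[cv2.imread(f"pics/{n}0.png") for n in("top","scene")]
E
```

```text
top {'fx': 455.99, 'fy': 455.99, 'cx': 273.1052, 'cy': 209.0148, 'rvec': [2.1836, -2.1314, 0.1473], 'tvec': [0.0028, 0.6059, 1.0322]}
scene {'fx': 513.4627, 'fy': 513.4627, 'cx': 285.7863, 'cy': 213.4269, 'rvec': [1.2749, 2.4656, -0.7228], 'tvec': [0.3467, -0.3872, 1.4266]}
```

View pics/top0.png

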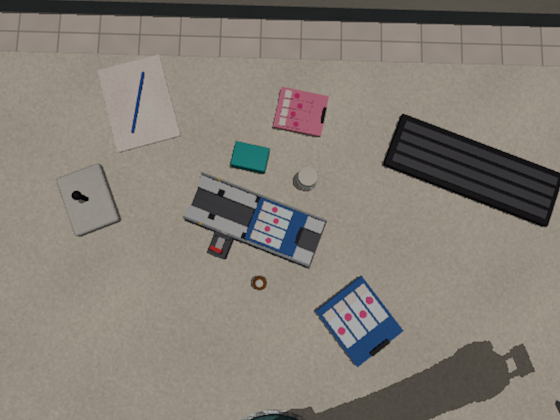

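View pics/scene0.png

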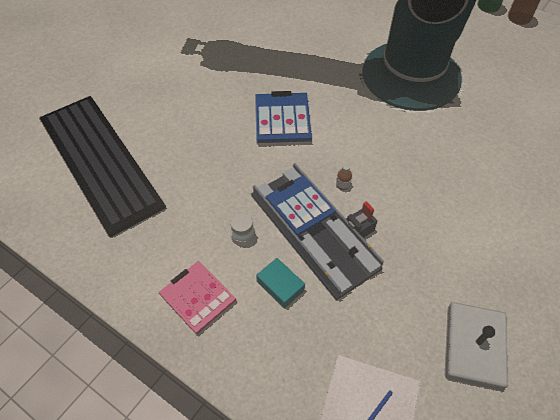

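The top view shows the dock running from (320,235) to (193,205) with the bolt tab at (217,243) and the carrier at (276,225). The teal box is at (250,157), the jar at (307,180) and the bottle at (259,283). I'll get coarse world positions and a close crop.

```bash
cat > h.py <<'E'
from rig import robot
import cv2,numpy as np
def ray(c,uv,z):
    R=cv2.Rodrigues(np.array(c["rvec"],float))[0]; t=np.array(c["tvec"],float).ravel()
    uv=np.atleast_2d(np.array(uv,float)); d=np.c_[(uv[:,0]-c["cx"])/c["fx"],(uv[:,1]-c["cy"])/c["fy"],np.ones(len(uv))]@R
    o=-R.T@t
    return o+d*((z-o[2])/d[:,2])[:,None]
def proj(c,P):
    K=np.array([[c["fx"],0,c["cx"]],[0,c["fy"],c["cy"]],[0,0,1.]])
    return cv2.projectPoints(np.atleast_2d(np.array(P,float)),np.array(c["rvec"],float),np.array(c["tvec"],float),K,None)[0][:,0]
def hsv(im): return cv2.cvtColor(im,cv2.COLOR_BGR2HSV)
E
python3 - <<'E'
from h import *
c=robot.camera_info("top"); im=cv2.imread("pics/top0.png")
print("base at",proj(c,[[0,0,0],[.5,0,0],[.5,.2,0]]))
for n,uv,z in [("dockLup",(203,174),.043),("dockLdn",(186,216),.04),("dockRup",(326,219),.043),("dockRdn",(311,266),.043),("tab",(217,245),.08),("box",(250,157),.034),("jar",(308,178),.06),("bottle",(259,283),.07)]: print(n,ray(c,uv,z)[0].round(3))
m=cv2.inRange(hsv(im),(100,120,40),(125,255,255))
for k in cv2.findContours(m,0,2)[0]:
    if cv2.contourArea(k)>100:
        r=cv2.minAreaRect(k); print(r, ray(c,cv2.boxPoints(r),.048).round(3).tolist())
cv2.imwrite("pics/crop1.png",cv2.resize(im[145:295,165:345],None,fx=4,fy=4,interpolation=cv2.INTER_CUBIC))
E
```

```text
base at [[274.34072277 476.68537556]
 [279.18566809 254.85187025]
 [195.98863833 252.85326738]]
dockLup [0.684 0.185 0.043]
dockLdn [0.584 0.221 0.04 ]
dockRup [ 0.585 -0.107  0.043]
dockRdn [ 0.475 -0.073  0.043]
tab [0.516 0.141 0.08 ]
box [0.731 0.076 0.034]
jar [ 0.678 -0.062  0.06 ]
bottle [0.434 0.045 0.07 ]
((358.768310546875, 320.9146423339844), (70.0358657836914, 58.2180290222168), 52.69605255126953) [[0.375, -0.082, 0.048], [0.456, -0.187, 0.048], [0.334, -0.283, 0.048], [0.255, -0.178, 0.048]]
((275.3531188964844, 226.48196411132812), (51.980167388916016, 44.44160461425781), 21.037511825561523) [[0.536, 0.085, 0.048], [0.633, 0.051, 0.048], [0.592, -0.063, 0.048], [0.495, -0.028, 0.048]]
```

View pics/crop1.png

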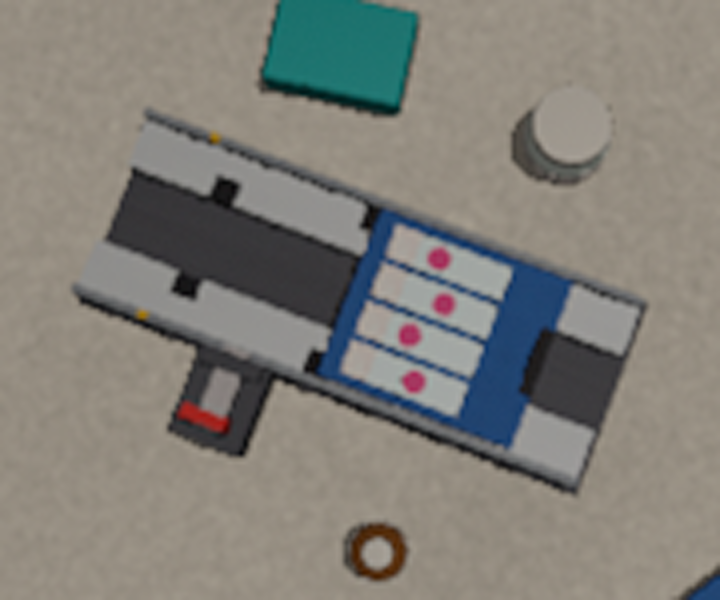

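The crop shows yellow marks at (215,137) and (143,315), and front notches at (227,190) and (185,285). The push block face is near (540,362) and the tab near (205,418). I'll fit the dock frame from these, then move the wrist camera above for a closer check.

```bash
python3 - <<'E'
from h import *
c=robot.camera_info("top")
f=lambda p:(np.array(p,float)+.5)/4-.5+[165,145]
pts=[((215,137),(120,53.5+4),.043),((143,315),(120,-57.5),.043),((148,112),(165,0),.043),((75,290),(165,0),.043),((645,303),(-155,0),.043),((575,490),(-155,0),.043)]
W=np.array([ray(c,f(p),z)[0] for p,_,z in pts])
ym=W[:2].mean(0); e1=W[2:4].mean(0); e2=W[4:].mean(0)
print("marks",ym,"ends",e1,e2,"len",np.linalg.norm(e1-e2),"width",np.linalg.norm(W[2]-W[3]))
d=(e1-e2)/np.linalg.norm(e1-e2); print("yaw",np.degrees(np.arctan2(d[1],d[0])))
yv=np.array([-d[1],d[0],0]); mid=(e1+e2)/2; o=mid-d*.005; o[2]=0
print("o",o, "from marks",ym-d*.12)
loc=lambda P:[round(float((P-o)@v)*1000,1) for v in(d,yv)]
nn=[(227,190),(185,285),(372,215),(315,360)]
for p in nn: print("notch",loc(ray(c,f(p),.03)[0]))
print("tab",loc(ray(c,f((205,418)),.084)[0]),"block",loc(ray(c,f((528,362)),.054)[0]),loc(ray(c,f((545,365)),.054)[0]))
print("trayfront",loc(ray(c,f((350,292)),.048)[0]),"rear",loc(ray(c,f((541,362)),.048)[0]))
np.save("dock.npy",np.r_[o,np.arctan2(d[1],d[0])])
# view from above
x=d;z=np.array([0,0,-1.]);y=np.cross(z,x)
for s in (1,-1):
    R=np.c_[s*x,s*y,z]; q=robot.ik(mid+[0,0,.28],R); print(s,None if q is None else np.round(q,2))
s=1 if robot.ik(mid+[0,0,.28],np.c_[x,y,z]) is not None else -1
robot.move_ptp(mid+[0,0,.28-mid[2]+.043],np.c_[s*x,s*y,z])
cw=robot.camera_info("wrist"); im=robot.grab_frame("wrist")[:,:,::-1]; cv2.imwrite("pics/w1.png",im)
np.save("w1.npy",cw,allow_pickle=True); st=robot.get_state(); print(st["time"],st["qpos"],st["force"])
E
```

```text
marks [0.62048091 0.16713562 0.043     ] ends [0.63431474 0.20730664 0.043     ] [ 0.52683306 -0.08668751  0.043     ] len 0.3130253593380905 width 0.11326229364822306
yaw 69.91803041686657
o [0.57885708 0.05561355 0.        ] from marks [0.57927721 0.05443134 0.043     ]
notch [103.1, -32.0]
notch [104.6, 29.7]
notch [17.3, -49.7]
notch [16.6, 42.7]
tab [57.1, 97.6] block [-99.7, 0.1] [-109.4, -1.9]
trayfront [11.0, -0.6] rear [-106.9, -3.2]
1 [ 0.38  0.34 -0.69  1.58  0.22  1.31 -0.69]
-1 [ 0.64  0.46 -1.08  1.57  0.41  1.37  2.3 ]
2.7167 [ 0.38204545  0.33616374 -0.68914519  1.57616053  0.21898754  1.30845027
 -0.68866485] [-0.47695465  1.32538712  0.38999705]
```

View pics/w1.png

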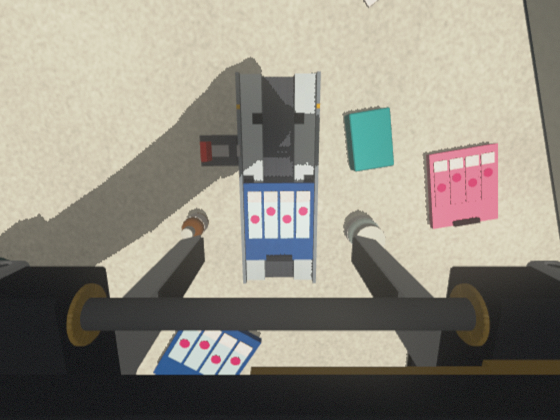

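The wrist view shows the dock upright, with the marks at about (238,105) and (319,106), notches at (258,118) and (299,118), the tab at (206,150) and the carrier's front edge at row 182. I'll compare these with the top-view fit.

```bash
python3 - <<'E'
from h import *
cw=np.load("w1.npy",allow_pickle=True).item(); D=np.load("dock.npy"); o=D[:3]; a=D[3]
d=np.array([np.cos(a),np.sin(a),0]); yv=np.array([-d[1],d[0],0])
loc=lambda P:[round(float((P-o)@v)*1000,1) for v in(d,yv)]
im=cv2.imread("pics/w1.png"); H=hsv(im)
m=cv2.inRange(H,(15,120,90),(32,255,255)); m[:90]=0;m[125:]=0;m[:,:225]=0;m[:,335:]=0
for k in cv2.findContours(m,0,2)[0]: 
    p=k[:,0].mean(0); print("mark",p,len(k),loc(ray(cw,p,.043)[0]))
for n,p,z in [("nL",(258,118),.03),("nR",(299,118),.03),("endL",(239,73),.043),("endR",(320,73),.043),("rearL",(244,282),.043),("rearR",(315,282),.043)]: print(n,loc(ray(cw,p,z)[0]))
m=cv2.inRange(H,(100,120,40),(125,255,255)); k=max([k for k in cv2.findContours(m[:290],0,2)[0]],key=cv2.contourArea)
x,y,w,h=cv2.boundingRect(k);print("tray",x,y,w,h,[loc(ray(cw,p,.048)[0]) for p in [(x,y),(x+w,y),(x,y+h),(x+w,y+h)]])
m=cv2.inRange(H,(0,120,60),(8,255,255)); m[:,:190]=0; m[:,230:]=0;m[:130]=0;m[175:]=0
x,y,w,h=cv2.boundingRect(m);print("red",x,y,w,h,[loc(ray(cw,(x+i*w,y+j*h),.084)[0]) for i in(0,1) for j in (0,1)])
print(loc(ray(cw,(266,254),.054)[0]),loc(ray(cw,(293,254),.054)[0]))
E
```

```text
mark [238.  106.6] 5 [117.4, 54.8]
mark [317.4 105.4] 5 [118.8, -56.1]
nL [103.0, 27.9]
nR [102.9, -31.6]
endL [160.8, 52.0]
endR [160.7, -58.4]
rearL [-149.7, 53.9]
rearR [-149.9, -60.2]
tray 244 183 70 76 [[10.8, 48.9], [10.6, -53.7], [-108.2, 52.2], [-108.3, -56.9]]
red 200 142 12 20 [[69.5, 100.5], [43.8, 102.1], [69.5, 84.9], [43.8, 86.3]]
[-97.6, 17.6] [-97.6, -23.7]
```

```bash
cat >> h.py <<'E'
D=np.load("dock.npy"); a=D[3]
d=np.array([np.cos(a),np.sin(a),0]); yv=np.array([-d[1],d[0],0]); up=np.array([0,0,1.])
o=D[:3]-.001*d-.0018*yv; o[2]=0
t=np.radians(12); zt=np.sin(t)*d-np.cos(t)*up; xt=np.cos(t)*d+np.sin(t)*up
R=np.c_[xt,np.cross(zt,xt),zt]
off=.019*zt+.008*xt
def W(x,y,z): return o+x*d+y*yv+z*up-off      # TCP that puts the fingertip's front corner at dock (x,y,z)
def st(l=""):
    s=robot.get_state(); P=np.array(s["ee_pos"])+off-o; F=np.array(s["force"])
    print(l,"t%.1f"%s["time"],"tip mm",(1000*np.array([P@d,P@yv,P[2]])).round(1),"F",np.array([F@d,F@yv,F[2]]).round(1)); return P@d,F@d
E
python3 - <<'E'
from h import *
robot.gripper_to(0.0)
robot.move_ptp(W(-.14,0,.12),R); st("above")
robot.move_linear(W(-.14,0,.037),.1); st("low")
print(robot.move_linear(W(-.085,0,.037),.03,threshold=2.5)); x,_=st("contact")
for k in range(3):
    x+=.02; print(robot.move_linear(W(x,0,.037),.025,threshold=12)); st()
E
```

```text
above t5.1 tip mm [-138.7   -0.7  121.1] F [0.2 0.4 0.1]
low t6.1 tip mm [-139.9   -0.4   37.5] F [ 0.2  0.  -0. ]
True
contact t7.2 tip mm [-107.1    0.3   36.8] F [-0.8  0.6  0.4]
False
 t8.2 tip mm [-87.   -0.1  37.1] F [ 0.6 -0.5 -0.3]
False
 t9.1 tip mm [-66.9   0.   37. ] F [-0.7  0.3  0.5]
False
 t10.1 tip mm [-46.9   0.1  37. ] F [0.2 0.5 1.1]
```

```bash
python3 - <<'E'
from h import *
x=-.047
for xt_,v in [(-.025,.025),(-.012,.015)]:
    print(robot.move_linear(W(xt_,0,.037),v,threshold=12)); st()
cv2.imwrite("pics/t2.png",cv2.resize(robot.grab_frame("top")[145:295,165:345,::-1],None,fx=4,fy=4,interpolation=cv2.INTER_CUBIC))
E
```

```text
False
 t11.1 tip mm [-24.9   0.1  37. ] F [-0.2 -0.5  0.2]
False
 t12.1 tip mm [-11.9   0.1  37. ] F [-1.6  1.   0.8]
```

View pics/t2.png

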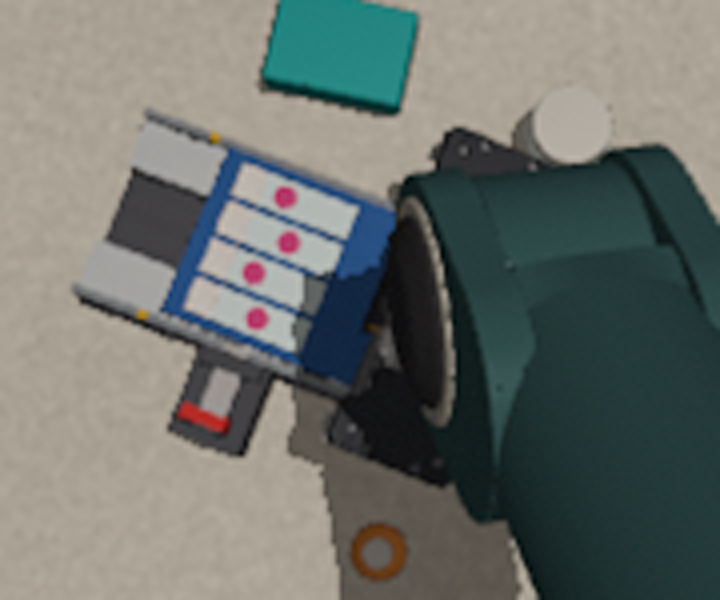

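The carrier is riding straight, with its front edge at (205,230), about 12 mm short of the marks at (215,137) and (143,315). Next is the final slow push in small steps, logging force.

```bash
python3 - <<'E'
from h import *
x=-.012
hit=False
while x<.004 and not hit:
    x+=.004 if x<-.003 else .002; hit=robot.move_linear(W(x,0,.037),.012,threshold=9); st(hit)
E
```

```text
False t12.7 tip mm [-7.8 -0.  37. ] F [-1.5 -0.1 -0.4]
False t13.1 tip mm [-3.6  0.  37.1] F [-0.2 -0.5  0.3]
False t13.6 tip mm [-0.1 -0.1 37. ] F [-3.2 -0.1  0.6]
True t13.8 tip mm [ 0.1 -0.2 36.7] F [-1.6 -0.9  1.9]
```

Firm resistance at tip x = 0.1 mm, where the seated rear face should be. I'll back off, rise, and check with a picture before touching the bolt.

```bash
python3 - <<'E'
from h import *
robot.move_linear(W(-.03,0,.037),.08); st("back")
robot.move_linear(W(-.05,0,.15),.15)
robot.move_ptp(W(-.08,.0,.28),R)
cw=robot.camera_info("wrist"); im=robot.grab_frame("wrist")[:,:,::-1]
g=robot.grab_frame("scene")[150:310,230:400,::-1]
def loc(P): return [round(float((P-o)@v)*1000,1) for v in(d,yv)]
m=cv2.inRange(hsv(im),(100,120,40),(125,255,255)); k=max(cv2.findContours(m,0,2)[0],key=cv2.contourArea)
x,y,w,h=cv2.boundingRect(k)
for z in(.042,.048): print(z,(x,y,w,h),[loc(ray(cw,p,z)[0]) for p in [(x,y),(x+w,y),(x,y+h),(x+w,y+h)]])
b=cv2.resize(g,(425,400),interpolation=cv2.INTER_CUBIC); aa=cv2.resize(im,(533,400))[:,100:460]
cv2.imwrite("pics/c3.png",np.hstack([b,aa])); st()
E
```

```text
back t14.3 tip mm [-30.1  -0.1  37.1] F [ 0.4  0.1 -0.2]
0.042 (242, 90, 73, 72) [[101.6, 50.4], [101.6, -52.5], [0.5, 50.7], [0.5, -52.8]]
0.048 (242, 90, 73, 72) [[99.4, 49.7], [99.3, -51.8], [-0.3, 50.0], [-0.4, -52.1]]
 t16.0 tip mm [-80.    0.5 278.7] F [ 0.4 -0.3  0.2]
```

View pics/c3.png

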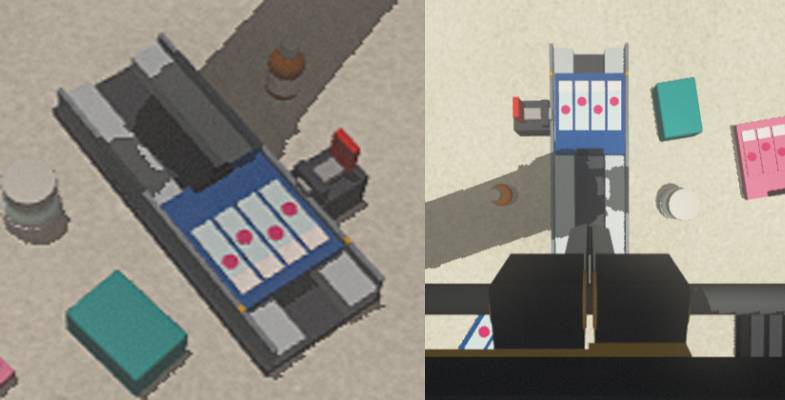

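The carrier's front edge lies at the marks, (550,74) and (627,74) in the right half. The blue board lies below the guide tops in the scene view, and its apparent width (102.9 mm at z=42 against 101.5 mm at z=48) fits it having dropped. Now the bolt.

```bash
python3 - <<'E'
from h import *
Rv=np.c_[d,np.cross(-up,d),-up]
V=lambda x,y,z:o+x*d+y*yv+(z+.019)*up
def sv(l=""):
    s=robot.get_state(); P=np.array(s["ee_pos"])-o; F=np.array(s["force"])
    print(l,"t%.1f"%s["time"],"tip",(1000*np.array([P@d,P@yv,P[2]-.019])).round(1),"F",np.array([F@d,F@yv,F[2]]).round(1)); return P@yv
robot.move_ptp(V(.058,.15,.16),Rv); sv()
robot.move_linear(V(.058,.15,.060),.12); sv()
print(robot.move_linear(V(.058,.10,.060),.03,threshold=1.5)); y0=sv("contact")
hit=robot.move_linear(V(.058,y0-.030,.060),.02,threshold=9); y1=sv(hit); print("travel",(y0-y1)*1000)
E
```

```text
t16.9 tip [ 57.5 149.1 160.1] F [-0.6 -0.5  0.7]
 t17.9 tip [ 58.2 149.7  60.6] F [ 0.2 -1.1 -1.2]
True
contact t19.0 tip [ 57.8 114.   59.7] F [ 0.5 -0.8  0.3]
True t20.1 tip [57.8 93.1 59.4] F [-0.3  0.2  0.7]
travel 20.932896879589492
```

```bash
python3 - <<'E'
from h import *
V=lambda x,y,z:o+x*d+y*yv+(z+.019)*up
def sv(l=""):
    s=robot.get_state(); P=np.array(s["ee_pos"])-o; F=np.array(s["force"])
    print(l,"t%.1f"%s["time"],"tip",(1000*np.array([P@d,P@yv,P[2]-.019])).round(1),"F",np.array([F@d,F@yv,F[2]]).round(1)); return P@yv
for y in (.0905,.0885,.0865,.0845):
    h=robot.move_linear(V(.058,y,.060),.015,threshold=12); yy=sv(h)
    if h or yy>y+.0015: break
robot.pause(.3); sv()
robot.move_linear(V(.058,.15,.060),.1)
robot.move_linear(V(.058,.16,.20),.15)
robot.move_ptp(V(-.08,.12,.30),np.c_[d,np.cross(-up,d),-up]); sv("clear")
cw=robot.camera_info("wrist"); im=robot.grab_frame("wrist")[:,:,::-1]; g=robot.grab_frame("scene")[150:310,230:400,::-1]
H=hsv(im); loc=lambda P:[round(float((P-o)@v)*1000,1) for v in(d,yv)]
cv2.imwrite("pics/w4.png",im)
cv2.imwrite("pics/c4.png",np.hstack([cv2.resize(g,(425,400),interpolation=cv2.INTER_CUBIC),cv2.resize(im[20:240,180:380],(364,400),interpolation=cv2.INTER_CUBIC)]))
m=cv2.inRange(H,(0,150,60),(8,255,255)); 
for k in cv2.findContours(m,0,2)[0]:
    x,y,w,h=cv2.boundingRect(k)
    if w*h>60: print("red",(x,y,w,h),loc(ray(cw,(x,y+h/2),.084)[0]),loc(ray(cw,(x+w,y+h/2),.084)[0]))
E
```

```text
True t20.3 tip [57.6 93.1 59.2] F [0.2 0.1 0.3]
 t20.6 tip [57.5 93.4 59. ] F [-0.2  0.5 -0.4]
clear t23.1 tip [-79.5 120.4 299.1] F [ 0.4  0.7 -0.5]
red (310, 71, 7, 23) [57.2, 80.8] [57.2, 72.2]
```

View pics/c4.png

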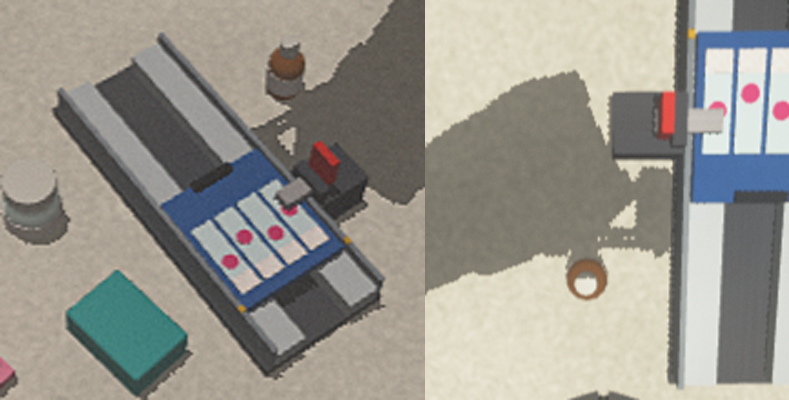

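The bolt blade is over the carrier's edge in the right half, with its tip at about (722,120) and the tab's outer edge at (655,115). I felt a firm stop, but measured travel of about 21 mm is borderline, so I'm measuring the blade tip.

```bash
python3 - <<'E'
from h import *
cw=robot.camera_info("wrist"); loc=lambda P:[round(float((P-o)@v)*1000,1) for v in(d,yv)]
im=cv2.imread("pics/w4.png")
print("row86",[(i,im[86,i].tolist()) for i in range(304,350,2)])
for n,u,z in [("blade tip",343,.052),("block outer",283,.042),("block outer2",284,.042),("tab outer",310,.084),("tab outer at 52",310,.052)]: print(n,loc(ray(cw,(u,86),z)[0]))
m=cv2.inRange(hsv(im),(100,120,40),(125,255,255)); m[:,460:]=0;m[200:]=0
k=max(cv2.findContours(m,0,2)[0],key=cv2.contourArea);x,y,w,h=cv2.boundingRect(k);print((x,y,w,h),loc(ray(cw,(x,y),.042)[0]),loc(ray(cw,(x+w,y+h),.042)[0]))
E
```

```text
row86 [(304, [91, 91, 92]), (306, [114, 116, 120]), (308, [74, 77, 102]), (310, [65, 69, 169]), (312, [71, 80, 230]), (314, [77, 84, 230]), (316, [78, 83, 224]), (318, [100, 99, 99]), (320, [101, 100, 101]), (322, [101, 99, 100]), (324, [157, 162, 166]), (326, [188, 195, 201]), (328, [186, 193, 199]), (330, [187, 194, 199]), (332, [186, 195, 199]), (334, [184, 191, 197]), (336, [187, 194, 199]), (338, [185, 192, 195]), (340, [187, 193, 198]), (342, [183, 188, 195]), (344, [229, 232, 224]), (346, [231, 236, 229]), (348, [179, 143, 115])]
blade tip [59.3, 34.3]
block outer [60.8, 114.1]
block outer2 [60.8, 112.8]
tab outer [53.9, 81.5]
tab outer at 52 [59.2, 78.3]
(327, 37, 82, 94) [121.2, 56.5] [1.9, -63.9]
```

Estimates disagree: 26 mm from the block edge and about 20 mm overlap from the blade, but 21 mm from the tab. A second, firmer push will settle whether 93 mm is the real stop.

```bash
python3 - <<'E'
from h import *
Rv=np.c_[d,np.cross(-up,d),-up]
V=lambda x,y,z:o+x*d+y*yv+(z+.019)*up
def sv(l=""):
    s=robot.get_state(); P=np.array(s["ee_pos"])-o; F=np.array(s["force"])
    print(l,"t%.1f"%s["time"],"tip",(1000*np.array([P@d,P@yv,P[2]-.019])).round(1),"F",np.array([F@d,F@yv,F[2]]).round(1))
robot.move_ptp(V(.058,.15,.16),Rv)
robot.move_linear(V(.058,.13,.064),.15); robot.pause(.2); sv()
print(robot.move_linear(V(.058,.097,.064),.05,threshold=25)); sv()
print(robot.move_linear(V(.058,.085,.064),.02,threshold=25)); sv("stop")
robot.move_linear(V(.058,.15,.064),.12)
robot.move_linear(V(.058,.16,.20),.2)
robot.move_ptp(V(-.0,.03,.33),Rv); sv("clear")
cw=robot.camera_info("wrist"); im=robot.grab_frame("wrist")[:,:,::-1]
cv2.imwrite("pics/w5.png",im); loc=lambda P:[round(float((P-o)@v)*1000,1) for v in(d,yv)]
m=cv2.inRange(hsv(im),(0,150,60),(8,255,255))
for k in cv2.findContours(m,0,2)[0]:
    x,y,w,h=cv2.boundingRect(k)
    if w*h>60: print("red",(x,y,w,h),loc(ray(cw,(x,y+h/2),.084)[0]),loc(ray(cw,(x+w,y+h/2),.084)[0]))
cv2.imwrite("pics/c5.png",cv2.resize(im[:260,130:430],None,fx=2.3,fy=2.3,interpolation=cv2.INTER_CUBIC))
E
```

```text
t25.0 tip [ 58.2 129.6  64.8] F [ 0.6 -0.4  1. ]
False
 t25.8 tip [58.1 97.3 63.9] F [-0.5 -0.7  0. ]
True
stop t26.2 tip [58.  93.  63.6] F [0.1 0.9 0.8]
clear t28.5 tip [  0.6  31.2 328.5] F [ 0.1 -0.3  0.2]
```

View pics/c5.png

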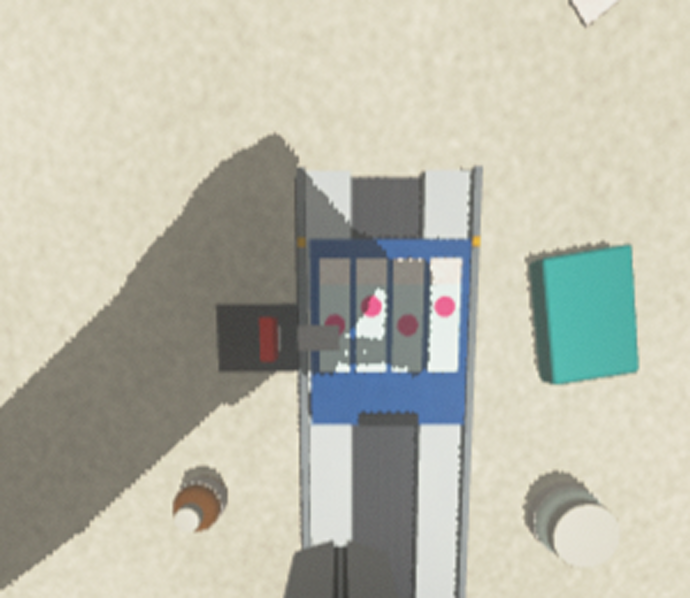

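A 25 N push stopped at the same point (93.0 mm), so this is the bolt's end stop. In the picture the blade overlaps the carrier's edge by 29 px of a 155 px width, about 19.5 mm (20 mm is full travel). The front edge is at the marks (302,242) and (476,242), and the bystanders are in place.

```bash
python3 - <<'E'
from rig import robot
robot.sign_off()
E
```

```text
the job is handed in; nothing more can be done
```

The carrier is seated in the notches, the lock bolt is fully across over its edge, and I have handed the job in. It took about 28.5 s of the 45 s, and the arm finished well clear of everything.

- **Carrier:** I pushed it low on its push block until it stopped firmly, with the fingertip within about 0.1 mm of the expected seat position. The images show its front edge level with the yellow marks. The board looks dropped from its apparent width, but I did not measure its height directly.
- **Bolt:** I pushed the red tab to a hard stop, then again at 25 N, and it stopped at the same point to within 0.1 mm. The blade reaches about 19.5 mm over the carrier's edge, where full travel gives 20 mm.
- **Disagreement:** bolt travel measured from my first contact with the tab, and from the early image of it, came to only about 21 mm. Three other checks agree with the full 26 mm: the repeated stop, the blade overlap, and the tab's position against the fixed block. I trusted those.
- **Bystanders:** the box, bottle and jar looked unmoved in the last picture. I compared them by eye only.

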